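Set the guarded preload knob and hang the check weight

TASK

Get the load tester ready for its check: first lift the wider of the two hanger weights out of the storage block by its bail and stand it upright on the bare bench, letting go of it. Then reach with the fingers through the round guard opening and turn the sunk knob until its pointer lines up with the raised mark on the guard plate, and after that turn the swivel hook to point straight out over the round dish of its stand. Finally take the weight again, this time by its round body so that the bail is free, hang the bail on the hook and let go so that it hangs at rest; leave the slim weight and the other things on the bench where they are.

Things in the scene. Friction and masses are not known exactly. Their poses are not given: they have to be found in the camera images.
- preload_unit: fixed grey housing, 122 x 122 mm, 68 high. Its aluminium top plate (6 mm thick, top at z = 68 mm) is the guard, with one round opening 96 mm across in its middle; the housing below is hollow down to 10 mm. The mark is a small dark raised wedge on the plate beside the opening, 56 mm from the middle in the unit's own +x. Origin: centre of the underside, z up.
- knob_grip (a point): grip point on the sunk knob's vertical axis, in the middle of the opening, 44 mm above the bench. The grip is an upright bar, 12 mm thick (knob's y), -19 to +21 mm long (knob's x), from 17 to 50 mm above the bench (18 mm below the guard's top); under it a round skirt 40 mm across. The axes turn with the knob: x points to the pointed end with the white line (pointer).
- knob (a joint): angle of the knob in rad: 0 when the pointer faces the mark, positive when it is turned anticlockwise from there seen from above (starts between 0.6 and 1.35; stops at -2.2 and 2.2). It stays where it is left (friction about 0.05 N m).
- load_stand: fixed stand: aluminium base plate 120 (x) x 90 (y) mm, 10 thick, with a round dark dish, 62 mm across and 5 mm high, 12 mm from the middle towards the stand's own -x, and an upright post of 18 mm diameter 35 mm from the middle towards +x. Origin: centre of the underside of the base, z up.
- swivel_hook (a joint): angle of the swivel hook about the post in rad: 0 when it points straight over the dish (the stand's own -x), positive anticlockwise seen from above; starts between 0.8 and 1.5; stops at -0.6 and 2.0. It stays where it is left (friction about 0.15 N m).
- hook_seat (a point): point on top of the hook's arm, 42 mm from the post's axis, 119 mm above the bench, where the bail is to rest. The arm is a level 8 mm round bar, free from 13 to 68 mm from the axis; its end, at 76 mm, turns up 5 mm above the arm's top. The head of the post is 26 mm across, its top at 121 mm. The axes turn with the hook: -x points along the arm away from the post.
- weight_block: fixed grey plastic block 68 (x) x 130 (y) mm, 54 high, with two round wells, 54 mm across and 42 deep, 31 mm either side of its middle in y; one holds the wide, the other the slim weight. Origin: centre of the underside.
- wide_weight: the weight to hang: plain steel cylinder 48 mm across and 45 high, 0.3 to 0.5 kg, with a fixed steel bail (an upright rectangular loop of 8 mm round bar) on top. Origin: centre of its underside; z up along its axis; the bail lies in its y-z plane, so x goes through the loop. It starts in a well with its body sunk to 3 mm above the block.
- wide_weight_bail: the bail of the wide weight: 44 mm wide over all (36 mm between the middles of its legs), its opening 28 mm wide and 28 mm high above the body's flat top. Origin: on the weight's axis at the body's top, 45 mm above its underside; axes as those of the weight.
- wide_weight_crown (a point): middle of the bail's level top bar (the bar's centre line, 77 mm above the weight's underside, 4 mm above the underside of the bar)
- slim_weight: the other hanger weight, not wanted: cylinder 32 mm across, 45 high, with a bail 32 mm wide; of the same steel and height. Origin: centre of its underside.
- loupe: bystander: the loupe: black waisted tube 40 mm across and 40 high, standing in front of the equipment; origin at the centre of its underside
- dropper_0: bystander: small brown dropper bottle with white top, 30 mm across, 92 high; origin at the centre of its underside
- dropper_1: bystander: small brown dropper bottle with black top, 30 mm across, 92 high; origin at the centre of its underside
- bottle_left_2: bystander: wash bottle, 69 mm across, 237 high, behind the preload unit; origin at the centre of its underside
- pad_stack: bystander: two round rubber pads lying on each other, 115 mm across, 10 high; origin at the centre of the underside
- tape_roll: bystander: roll of tape standing at the back, 92 mm across, 48 high; origin at the centre of its underside
There are look-alikes about, which are no part of the job. What is shaped like the wide_weight but blue or yellow is not meant.

How it is judged:
On the way, in this order (a step that is already met when the one before it is completed fails the run):
1. the wide weight stands upright on the bare bench, let go (height (world z) of wide_weight below 0.006 m and angle between wide_weight's own z axis and vertical below 0.15 rad and contact force between the fingers and wide_weight below 0.2 N and linear speed of wide_weight below 0.03 m/s), for 0.2 s.
2. the knob's pointer faces the mark (within 0.14 rad) (value of joint knob between -0.14 and 0.14 rad), for 0.2 s.
3. the hook points over the dish (within 0.17 rad) (value of joint swivel_hook between -0.17 and 0.17 rad), for 0.2 s.
4. the wide weight is carried by its body, with nothing gripping the bail (height (world z) of wide_weight above 0.02 m and contact force between the fingers and wide_weight above 1 N and contact force between the fingers and wide_weight_bail below 0.5 N), for 0.2 s.
At the end, for the whole second after the job is handed in: The wide weight hangs at rest (under 0.05 m/s, upright within 0.2 rad) by its bail on the hook's arm, within 28 mm of the seat along it and 20 mm across; the knob's pointer is within 0.14 rad of the mark, the hook within 0.17 rad of straight over the dish (all of step 2 and all of step 3 and height (world z) of wide_weight above 0.03 m and angle between wide_weight's own z axis and vertical below 0.2 rad and linear speed of wide_weight below 0.05 m/s and x of wide_weight_crown in the frame of hook_seat between -0.028 and 0.032 m and y of wide_weight_crown in the frame of hook_seat between -0.02 and 0.02 m and z of wide_weight_crown in the frame of hook_seat between -0.003 and 0.01 m); the robot touches nothing.
It fails at once if the wide weight is knocked over (angle between wide_weight's own z axis and vertical above 0.9 rad).
It fails at once if the slim weight is lifted out or pulled about (distance of slim_weight from where it was at the start of the episode above 0.03 m).
It fails at once if a bystander is shifted by more than 40 mm (distance of any of loupe, dropper_0, dropper_1, bottle_left_2, pad_stack, tape_roll from where it was at the start of the episode above 0.04 m).
It also fails if it takes over 67 s, if anything falls off the work surface, if the arm or the gripper's body presses on something with over 40 N, if the wrist force passes 120 N, or if a joint passes its speed limit or range.

ROBOT

A 7-joint arm with a two-finger parallel gripper is mounted at the origin on a cart in front of the work surface, level with it; the furniture and walls round the work are solid. World frame = base frame: x ahead of the robot, y to its left, z up, the work surface at z = 0. Lengths are in m, angles in rad, forces in N, time in s.
With the tool pointing down it reaches from about 0.425 to 0.875 m from the base axis. Payload 4.7 kg.
Tool frame: the origin (TCP) lies midway between the tips of the shut fingers; the grasp point (between the pads) lies 19 mm behind it (ctrl.grip_point_offset is the distance from the TCP to the grasp point, in m); z points along the fingers, y is the line along which they close (so a half turn about z gives the same grasp; the last joint's range is limited). The gripper opens to 87 mm and grips with 3 to 60 N. Pads are 19 mm wide; open, the fingers measure 117 mm over their backs; the gripper's body (75 mm by 190 mm) begins 51 mm behind the grasp point.
Start: joints at [-1.298, 0.321, -0.07, 1.45, 0.023, 1.371, -0.057], TCP at [0.166, 0.628, 0.223] pointing down, gripper open.
Joint ranges: [-2.86, 2.86], [-0.3, 2.09], [-1.38, 1.24], [0.06, 2.45], [-1.56, 4.7], [0.09, 2.05], [-2.69, 2.69]. Speed limits (rad/s): [2.57, 2.57, 3.14, 3.14, 3.14, 3.14, 3.14].

INTERFACE

Orientations are given as a rotation vector (axis times angle).
In Python, from bench import ctrl gives the robot as it stands. The module is installed in compiled form; this text tells all that it offers.
- The arm moves only by the shell command python3 -m handwheel 'ROWS' [OPENING] [FORCE]. ROWS is JSON, a list of rows, each an object of numbers: "x", "y", "z": the shift along the tool's x, y, z in m; "wx", "wy", "wz": the turn, a rotation vector about the tool's x, y, z in degrees. A call has 1 to 10 rows; each row is the pose to reach, as a shift and turn from the pose commanded when the call began, along the tool's axes at that moment; what a row does not reach only later rows make up. A row lasts 1/12 s, in which the tool goes at most 41.7 mm and 7.16 degrees, less where a joint would pass 70% of its speed; a pose out of reach is approached as far as the arm can. A call with a gripper value outside its range is refused whole. OPENING is the finger opening in m, from 0 to 0.087, set as the call begins (- or left out, the last holds). The fingers move at their own pace and stop on an object; FORCE is the grip in N (left out, the last holds). Time passes only in rows, so rows that repeat a pose let the fingers close. It gives the time, the measured TCP pose, the force, the opening and the grip force at its end, in the units of the state.
- ctrl.get_state(): the state, without advancing time (a new reading comes with each control period).
- ctrl.get_image(name): name is "side" or "top"; returns a dict with "image" (420x560x3 uint8, red, green, blue), "K" (3x3 intrinsics, pixels), "world_to_cam" (4x4, takes a point from world to camera coordinates). Camera axes: x right, y down, z forward; pixel columns grow to the right and rows downward; lengths in m; the calibration is good to about 2 mm. A picture is of the moment at which its call begins. There is no depth.
- ctrl.close_job(): hands the job in; it is judged then, once.
The state is a dict: "time": time; "joint_positions": joint angles; "qd": joint speeds; "joint_torque": joint torques, N m; "position": TCP position; "tool_rot": TCP orientation; "ft_force": force on the tool from outside, world axes, zero at the start; "torque": the same for the moment, N m; "grip_width": opening from 0.0 (shut) to 1.0 (fully open); "grip_force": force on a finger pad.
Only numpy, scipy, OpenCV 4.12 (cv2) and the standard library are available. Lean on these libraries where they do the work, as an engineer would, in place of code of your own. Each camera call takes 0.05 s, during which the arm holds its last target. There are 200 camera calls.

## Working session

There is one attempt and no reset: what is moved stays moved. The work goes in short steps, Python scripts to look and compute and a shell command to move; the robot and the scene stay as the last step left them, time stands still between calls to the robot, and variables do not carry over. Pictures are saved under pics/ and viewed, at most 10 in all, crops included, and the job is handed in when it is done.

```bash
mkdir -p pics
cat > h.py <<'E'
import numpy as np, cv2, json
from scipy.spatial.transform import Rotation as R
from bench import ctrl
def ray(im,u,v,z):
    K=im["K"];T=im["world_to_cam"];K=np.array(K);T=np.array(T)
    d=T[:3,:3].T@np.linalg.inv(K)@[u,v,1];c=-T[:3,:3].T@T[:3,3]
    return c+d*(z-c[2])/d[2]
def proj(im,p):
    T=np.array(im["world_to_cam"]);q=np.array(im["K"])@(T[:3,:3]@np.array(p)+T[:3,3]);return q[:2]/q[2]
def shot(name,fn):
    im=ctrl.get_image(name);cv2.imwrite("pics/%s.png"%fn,im["image"][:,:,::-1]);np.savez("pics/%s.npz"%fn,**im);return im
def load(fn): return dict(np.load("pics/%s.npz"%fn))
def delta(p,yaw=None):
    """shift in tool axes to world TCP p; yaw = world angle of tool y axis (mod pi)"""
    s=ctrl.get_state();r=R.from_rotvec(s["tool_rot"]);M=r.as_matrix()
    print("d tool mm",(M.T@(np.array(p)-s["position"])*1000).round(1))
    cur=np.degrees(np.arctan2(M[1,1],M[0,1]));print("tooly yaw",cur.round(1))
    if yaw is not None: print("wz needed (tool down)",-((yaw-cur+90)%180-90))
E
python3 - <<'E'
from h import *
for n in("top","side"):
    im=shot(n,n+"0");print(n,im["K"],im["world_to_cam"])
s=ctrl.get_state();print(s);print(R.from_rotvec(s["tool_rot"]).as_matrix().round(3))
E
```

```text
top [[401.70289202   0.         278.51570897]
 [  0.         401.70289202 212.10231057]
 [  0.           0.           1.        ]] [[ 0.02906038 -0.99924823  0.02566056  0.13856506]
 [-0.99654666 -0.03096036 -0.07704681  0.64336474]
 [ 0.07778335 -0.02333294 -0.99669721  0.97704257]
 [ 0.          0.          0.          1.        ]]
side [[466.24516561   0.         279.75784386]
 [  0.         466.24516561 208.88539789]
 [  0.           0.           1.        ]] [[-0.17927922  0.98379516  0.00245944 -0.06080544]
 [ 0.85141706  0.1564072  -0.50062539 -0.50751617]
 [-0.49289751 -0.08765772 -0.86566054  1.32789714]
 [ 0.          0.          0.          1.        ]]
{'time': 0.1, 'joint_positions': array([-1.29789008,  0.32175849, -0.07008568,  1.45152018,  0.02259374,
        1.37081492, -0.05692359]), 'qd': array([-8.64655123e-04, -4.03004182e-04, -1.19879394e-03, -1.84820626e-03,
        1.10405066e-03,  5.10261050e-05,  1.25151432e-04]), 'joint_torque': array([-4.68787839e-04, -4.92573380e+01, -4.06187866e-01, -3.13402712e+01,
       -6.41676807e-02,  3.95383523e-02,  7.10427480e-05]), 'position': array([0.16627187, 0.62787025, 0.22158113]), 'tool_rot': array([-4.05375634e-01, -3.11519106e+00,  2.68396089e-03]), 'ft_force': array([-0.612972  , -0.39020573, -0.78627019]), 'torque': array([-0.01545527,  0.02263358, -0.02475789]), 'grip_force': 0.0, 'grip_width': 1.000979771184438}
[[-0.967  0.256 -0.   ]
 [ 0.256  0.967 -0.002]
 [-0.    -0.002 -1.   ]]
```

View pics/top0.png

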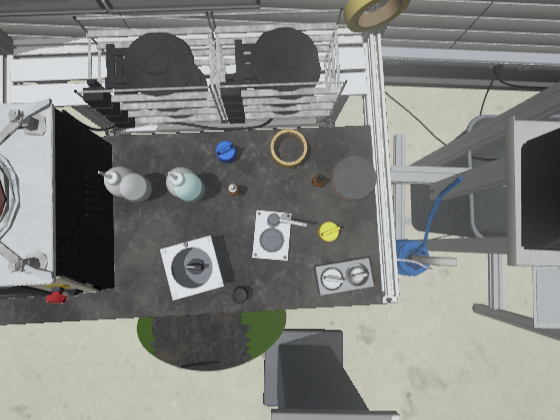

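View pics/side0.png

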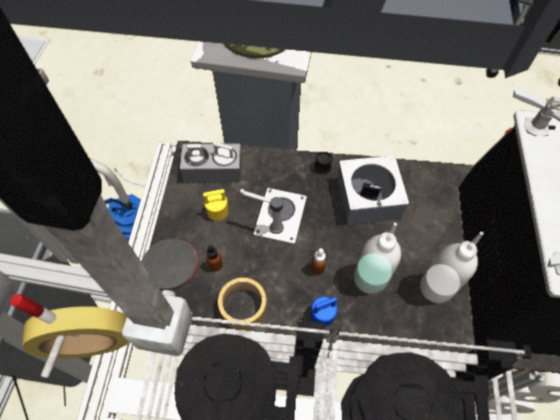

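Run:
```python
from h import *
im=load("top0");s=load("side0")
print("tcp",proj(im,[.166,.628,.22]),proj(s,[.166,.628,.22]),"base",proj(im,[0,0,0]))
for n,u,v,z in[("wideL",332,279,.086),("wideR",358,273,.086),("unit",192,268,.068),("dish",271,240,.015),("post",274,219,.12),("yellow",329,232,.04),("loupe",240,295,.04)]:
    p=ray(im,u,v,z);print(n,p.round(3),"side px",proj(s,p).round())
cv2.imwrite("pics/c1.png",cv2.resize(im["image"][200:310,150:390,::-1],None,fx=3.3,fy=3.3,interpolation=cv2.INTER_CUBIC))
a=s["image"][135:260,170:420,::-1]
cv2.imwrite("pics/c2.png",cv2.resize(a,None,fx=3.2,fy=3.2,interpolation=cv2.INTER_CUBIC))
```

```text
tcp [ 24.27620709 446.70963432] [525.69832459  32.70302511] base [335.4855765 476.6163497]
wideL [0.483 0.031 0.086] side px [226. 147.]
wideR [ 0.498 -0.029  0.086] side px [197. 148.]
unit [0.498 0.357 0.068] side px [375. 180.]
dish [0.569 0.174 0.015] side px [284. 207.]
post [0.616 0.17  0.12 ] side px [278. 200.]
yellow [0.593 0.033 0.04 ] side px [217. 201.]
loupe [0.435 0.245 0.04 ] side px [325. 156.]
```

View pics/c1.png

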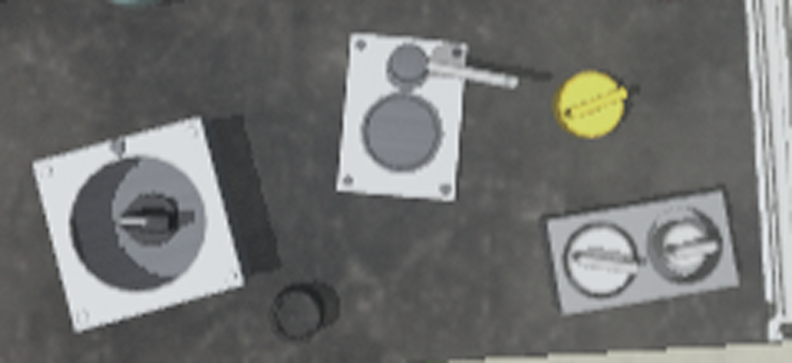

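View pics/c2.png

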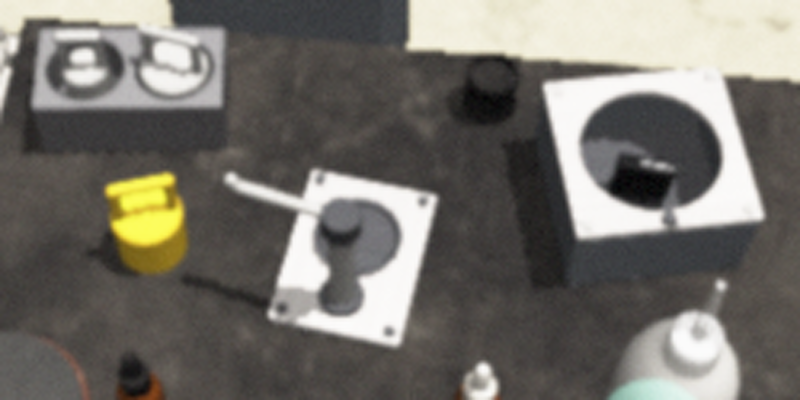

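```bash
cat > m.py <<'E'
from h import *
im=load("top0");s=load("side0")
c1=lambda x,y,z: ray(im,(x+.5)/3.3-.5+150,(y+.5)/3.3-.5+200,z)
c2=lambda x,y,z: ray(s,(x+.5)/3.2-.5+170,(y+.5)/3.2-.5+135,z)
def yaw(a,b): d=b-a; return np.degrees(np.arctan2(d[1],d[0])).round(1)
def rect(n,f,pts,z):
    P=[f(*p,z) for p in pts]; print(n,np.mean(P,0).round(4),"sides",[(round(np.linalg.norm(P[i]-P[i-3])*1000),yaw(P[i],P[i-3])) for i in range(4)])
rect("block",c1,[(546,216),(722,188),(738,284),(562,313)],.054)
rect("block s",c2,[(34,25),(222,28),(225,108),(32,107)],.054)
rect("unit",c1,[(35,161),(199,117),(242,284),(78,331)],.068)
rect("unit s",c2,[(543,83),(717,70),(763,217),(577,236)],.068)
rect("stand",c1,[(350,34),(467,44),(455,200),(337,190)],.01)
rect("stand s",c2,[(316,169),(437,197),(399,346),(270,318)],.01)
print("open",c1(138,223,.068),c2(651,151,.068))
u=c1(138,223,.068);m=c1(119,147,.068);print("mark",m,yaw(u,m),np.linalg.norm(u-m))
print("mark s",c2(670,218,.070))
print("knob",c1(120,221,.05),c1(192,216,.05),yaw(c1(192,216,.05),c1(120,221,.05)))
print("knob s",c2(674,167,.05),c2(618,160,.05))
print("post",c1(408,63,.121),c2(341,215,.121),"dish",c1(402,133,.015))
print("tip",c1(516,82,.119),c2(230,178,.119),yaw(c1(408,63,.121),c1(516,82,.119)))
print("wide body",c1(601,261,.057))
print("bail",c1(573,257,.093),c1(634,262,.093),yaw(c1(573,257,.093),c1(634,262,.093)))
print("bail s",c2(140,33,.093),c2(203,47,.093),yaw(c2(203,47,.093),c2(140,33,.093)))
E
python3 m.py
python3 -c "
from h import *
s=load('side0');t=load('top0')
a=cv2.resize(s['image'][135:175,175:250,::-1],None,fx=8,fy=8,interpolation=cv2.INTER_CUBIC)
b=cv2.resize(t['image'][255:297,310:378,::-1],None,fx=8,fy=8,interpolation=cv2.INTER_CUBIC)
w=np.zeros((590,600,3),np.uint8);w[:280,:600]=a[:280,:600];w[285:590,:544]=b[:305];cv2.imwrite('pics/c3.png',w)"
```

```text
block [ 0.4894 -0.0032  0.054 ] sides [(130, np.float64(-79.5)), (70, np.float64(-169.7)), (130, np.float64(100.7)), (70, np.float64(10.7))]
block s [ 0.489  -0.0081  0.054 ] sides [(134, np.float64(99.3)), (69, np.float64(14.5)), (132, np.float64(-79.9)), (71, np.float64(-164.7))]
unit [0.4999 0.3583 0.068 ] sides [(120, np.float64(-73.2)), (122, np.float64(-163.2)), (119, np.float64(107.4)), (124, np.float64(17.0))]
unit s [0.5022 0.3538 0.068 ] sides [(121, np.float64(105.6)), (118, np.float64(17.8)), (122, np.float64(-72.9)), (121, np.float64(-163.0))]
stand [0.5818 0.1733 0.01  ] sides [(90, np.float64(-93.1)), (119, np.float64(177.1)), (90, np.float64(86.8)), (119, np.float64(-2.8))]
stand s [0.5848 0.1707 0.01  ] sides [(88, np.float64(85.1)), (119, np.float64(-3.5)), (88, np.float64(-93.2)), (121, np.float64(176.4))]
open [0.49978148 0.35874491 0.068     ] [0.50346842 0.35478813 0.068     ]
mark [0.5530504  0.37464607 0.068     ] 16.6 0.05559158455826889
mark s [0.55434785 0.3707617  0.07      ]
knob [0.49969746 0.37509545 0.05      ] [0.5047131  0.32348664 0.05      ] 95.6
knob s [0.50112399 0.3732291  0.05      ] [0.50233418 0.3355998  0.05      ]
post [0.61597934 0.17141683 0.121     ] [0.62043033 0.16760239 0.121     ] dish [0.56931532 0.17320599 0.015     ]
tip [0.60539279 0.09745085 0.119     ] [0.60551449 0.09534312 0.119     ] -98.1
wide body [0.48103088 0.02714799 0.057     ]
bail [0.48625308 0.05247656 0.093     ] [0.48395471 0.00987081 0.093     ] -93.1
bail s [0.48781045 0.00487109 0.093     ] [0.49159744 0.04934889 0.093     ] -94.9
```

View pics/c3.png

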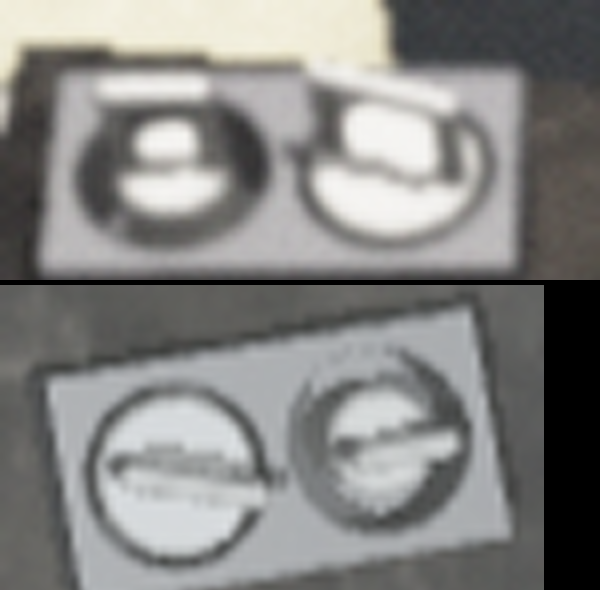

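Run:
```python
from h import *
t=load("top0");s=load("side0")
T=lambda x,y,z: ray(t,(x+.5)/8-.5+310,(y-285+.5)/8-.5+255,z)
S=lambda x,y,z: ray(s,(x+.5)/8-.5+175,(y+.5)/8-.5+135,z)
a,b=T(120,486,.093),T(268,497,.093);print(a,b,(a+b)/2,np.degrees(np.arctan2(*(a-b)[[1,0]])))
a,b=S(310,70,.093),S(457,104,.093);print(a,b,(a+b)/2,np.degrees(np.arctan2(*(b-a)[[1,0]])))
print("body",T(177,475,.057),S(397,175,.054))
print("well pred",np.array([.4892,-.005])+.031*np.array([np.cos(np.radians(100.3)),np.sin(np.radians(100.3))]))
```

```text
[0.48143578 0.04944693 0.093     ] [0.47945304 0.00682298 0.093     ] [0.48044441 0.02813495 0.093     ] 87.33667953664502
[0.48348201 0.00355077 0.093     ] [0.48748592 0.04528177 0.093     ] [0.48548397 0.02441627 0.093     ] 84.51948574182944
body [0.48203963 0.02737082 0.057     ] [0.48603557 0.02431328 0.054     ]
well pred [0.48365713 0.02550044]
```

Candidates for the wide weight, as top-view pixels:
- Steel weight that fills its well: (332,279).
- Slim steel weight: (358,274).
- Yellow weight: (329,232).
- Blue weight: (226,151).

I choose (332,279). The close crop confirms it: bare steel, filling its well, with the bail bar at about 86°. It sits at about (0.483, 0.026).

```bash
python3 -c "
from h import *
delta([.483,.026,.20],-4)"
```

```text
d tool mm [-460.2 -500.7   22.5]
tooly yaw 75.2
wz needed (tool down) 79.17167355856259
```

```bash
python3 -m handwheel '[{"x":-0.23,"y":-0.25},{"x":-0.23,"y":-0.25},{"x":-0.23,"y":-0.25},{"x":-0.23,"y":-0.25},{"x":-0.23,"y":-0.25},{"x":-0.23,"y":-0.25},{"x":-0.23,"y":-0.25},{"x":-0.23,"y":-0.25},{"x":-0.23,"y":-0.25}]' 0.045
python3 -m handwheel '[{"x":-0.23,"y":-0.25},{"x":-0.23,"y":-0.25},{"x":-0.23,"y":-0.25},{"x":-0.23,"y":-0.25},{"x":-0.23,"y":-0.25},{"x":-0.23,"y":-0.25},{"x":-0.23,"y":-0.25},{"x":-0.23,"y":-0.25},{"x":-0.23,"y":-0.25}]'
python3 -m handwheel '[{"wz":40},{"wz":40},{"wz":40},{"wz":40},{"wz":40},{"wz":40}]'
python3 -m handwheel '[{"wz":39},{"wz":39},{"wz":39},{"wz":39},{"wz":39},{"wz":39},{"wz":39},{"wz":39}]'
python3 -c "
from h import *
shot('top','top1');shot('side','side1')
delta([.483,.026,.070],-4);print(ctrl.get_state()['joint_positions'])"
```

```text
d tool mm [-460.2 -500.8  152.5]
tooly yaw 75.2
wz needed (tool down) 79.17282308146002
[-1.29792376  0.32157916 -0.07007557  1.45119723  0.0226072   1.37081312
 -0.05692315]invalid input at $[0]: expected keys x, y, z, wx, wy, wz
invalid input at $[0]: expected keys x, y, z, wx, wy, wz
invalid input at $[0]: expected keys x, y, z, wx, wy, wz
invalid input at $[0]: expected keys x, y, z, wx, wy, wz
```

```bash
python3 -m handwheel '[{"x":-0.23,"y":-0.25,"z":0,"wx":0,"wy":0,"wz":0},{"x":-0.23,"y":-0.25,"z":0,"wx":0,"wy":0,"wz":0},{"x":-0.23,"y":-0.25,"z":0,"wx":0,"wy":0,"wz":0},{"x":-0.23,"y":-0.25,"z":0,"wx":0,"wy":0,"wz":0},{"x":-0.23,"y":-0.25,"z":0,"wx":0,"wy":0,"wz":0},{"x":-0.23,"y":-0.25,"z":0,"wx":0,"wy":0,"wz":0},{"x":-0.23,"y":-0.25,"z":0,"wx":0,"wy":0,"wz":0},{"x":-0.23,"y":-0.25,"z":0,"wx":0,"wy":0,"wz":0},{"x":-0.23,"y":-0.25,"z":0,"wx":0,"wy":0,"wz":0}]' 0.045
python3 -m handwheel '[{"x":-0.23,"y":-0.25,"z":0,"wx":0,"wy":0,"wz":0},{"x":-0.23,"y":-0.25,"z":0,"wx":0,"wy":0,"wz":0},{"x":-0.23,"y":-0.25,"z":0,"wx":0,"wy":0,"wz":0},{"x":-0.23,"y":-0.25,"z":0,"wx":0,"wy":0,"wz":0},{"x":-0.23,"y":-0.25,"z":0,"wx":0,"wy":0,"wz":0},{"x":-0.23,"y":-0.25,"z":0,"wx":0,"wy":0,"wz":0},{"x":-0.23,"y":-0.25,"z":0,"wx":0,"wy":0,"wz":0},{"x":-0.23,"y":-0.25,"z":0,"wx":0,"wy":0,"wz":0},{"x":-0.23,"y":-0.25,"z":0,"wx":0,"wy":0,"wz":0}]'
python3 -m handwheel '[{"x":0,"y":0,"z":0,"wx":0,"wy":0,"wz":79},{"x":0,"y":0,"z":0,"wx":0,"wy":0,"wz":79},{"x":0,"y":0,"z":0,"wx":0,"wy":0,"wz":79},{"x":0,"y":0,"z":0,"wx":0,"wy":0,"wz":79},{"x":0,"y":0,"z":0,"wx":0,"wy":0,"wz":79},{"x":0,"y":0,"z":0,"wx":0,"wy":0,"wz":79},{"x":0,"y":0,"z":0,"wx":0,"wy":0,"wz":79},{"x":0,"y":0,"z":0,"wx":0,"wy":0,"wz":79},{"x":0,"y":0,"z":0,"wx":0,"wy":0,"wz":79},{"x":0,"y":0,"z":0,"wx":0,"wy":0,"wz":79}]'
python3 -c "
from h import *
delta([.483,.026,.070],-4);print(ctrl.get_state()['joint_positions'])"
```

```text
time: 0.95
position: [0.3289, 0.3208, 0.2227]
tool_rot: [0.421, 3.112, -0.003]
ft_force: [0.5, 0.3, 0.8]
grip_width: 0.525
grip_force: 0.0
time: 1.7
position: [0.4855, 0.0193, 0.2231]
tool_rot: [0.421, 3.11, -0.004]
ft_force: [0.2, -0.5, 1.1]
grip_width: 0.515
grip_force: 0.0
time: 2.53
position: [0.483, 0.0277, 0.2225]
tool_rot: [-2.158, -2.283, 0.0]
ft_force: [0.3, 0.1, 0.1]
grip_width: 0.523
grip_force: 0.0
d tool mm [ -1.7  -0.  152.5]
tooly yaw 3.2
wz needed (tool down) 7.203202387332368
[-0.64987876 -0.05616274  0.52293668  1.86589175  0.0288293   1.3246441
 -0.07874983]
```

```bash
python3 -m handwheel '[{"x":-0.002,"y":0,"z":0.03,"wx":0,"wy":0,"wz":7.2},{"x":-0.002,"y":0,"z":0.06,"wx":0,"wy":0,"wz":7.2},{"x":-0.002,"y":0,"z":0.09,"wx":0,"wy":0,"wz":7.2},{"x":-0.002,"y":0,"z":0.11,"wx":0,"wy":0,"wz":7.2},{"x":-0.002,"y":0,"z":0.13,"wx":0,"wy":0,"wz":7.2},{"x":-0.002,"y":0,"z":0.145,"wx":0,"wy":0,"wz":7.2},{"x":-0.002,"y":0,"z":0.152,"wx":0,"wy":0,"wz":7.2},{"x":-0.002,"y":0,"z":0.152,"wx":0,"wy":0,"wz":7.2}]'
python3 -m handwheel '[{"x":0,"y":0,"z":0,"wx":0,"wy":0,"wz":0},{"x":0,"y":0,"z":0,"wx":0,"wy":0,"wz":0},{"x":0,"y":0,"z":0,"wx":0,"wy":0,"wz":0},{"x":0,"y":0,"z":0,"wx":0,"wy":0,"wz":0},{"x":0,"y":0,"z":0,"wx":0,"wy":0,"wz":0},{"x":0,"y":0,"z":0,"wx":0,"wy":0,"wz":0},{"x":0,"y":0,"z":0,"wx":0,"wy":0,"wz":0},{"x":0,"y":0,"z":0,"wx":0,"wy":0,"wz":0}]' 0 35
```

```text
time: 3.2
position: [0.4819, 0.0254, 0.069]
tool_rot: [-2.29, -2.149, 0.005]
ft_force: [-0.2, 0.0, -0.1]
grip_width: 0.519
grip_force: 0.0
time: 3.87
position: [0.4834, 0.0254, 0.0709]
tool_rot: [2.291, 2.15, 0.001]
ft_force: [-0.6, 0.2, 2.9]
grip_width: 0.076
grip_force: 34.7
```

```bash
python3 -m handwheel '[{"x":0,"y":0,"z":-0.01,"wx":0,"wy":0,"wz":0},{"x":0,"y":0,"z":-0.02,"wx":0,"wy":0,"wz":0},{"x":0,"y":0,"z":-0.035,"wx":0,"wy":0,"wz":0},{"x":0,"y":0,"z":-0.05,"wx":0,"wy":0,"wz":0},{"x":0,"y":0,"z":-0.065,"wx":0,"wy":0,"wz":0},{"x":0,"y":0,"z":-0.08,"wx":0,"wy":0,"wz":0},{"x":0,"y":0,"z":-0.08,"wx":0,"wy":0,"wz":0},{"x":0,"y":0,"z":-0.08,"wx":0,"wy":0,"wz":0}]'
python3 -c "
from h import *
delta([.45,.15,.0595],-4)
t=shot('top','top2')['image'];s=shot('side','side2')['image']
a=cv2.resize(t[200:310,220:380,::-1],None,fx=2.5,fy=2.5);b=cv2.resize(s[110:220,170:330,::-1],None,fx=2.5,fy=2.5)
cv2.imwrite('pics/c4.png',np.hstack([a,b]))"
```

```text
time: 4.53
position: [0.4837, 0.0254, 0.1513]
tool_rot: [2.29, 2.149, 0.003]
ft_force: [-0.1, 0.6, -4.2]
grip_width: 0.078
grip_force: 34.8
d tool mm [122.2 -41.7  91.9]
tooly yaw -3.6
wz needed (tool down) 0.3567616235244486
```

View pics/c4.png

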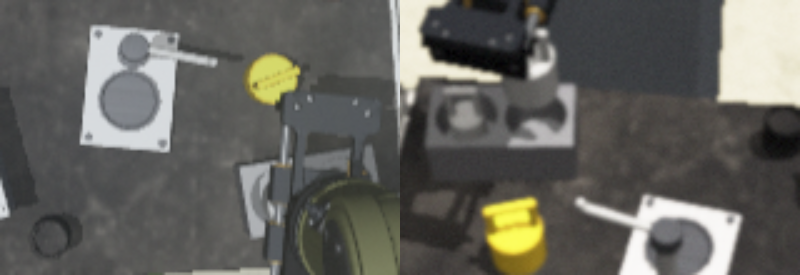

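The side crop shows the steel weight lifted clear of its empty well at crop (530,80). The slim weight is still in the block. Next I carry it to bare bench at (0.45, 0.15).

```bash
python3 -m handwheel '[{"x":0.02,"y":-0.007,"z":0,"wx":0,"wy":0,"wz":0},{"x":0.045,"y":-0.015,"z":0,"wx":0,"wy":0,"wz":0},{"x":0.07,"y":-0.025,"z":0,"wx":0,"wy":0,"wz":0},{"x":0.095,"y":-0.034,"z":0,"wx":0,"wy":0,"wz":0},{"x":0.115,"y":-0.042,"z":0,"wx":0,"wy":0,"wz":0},{"x":0.122,"y":-0.042,"z":0.01,"wx":0,"wy":0,"wz":0},{"x":0.122,"y":-0.042,"z":0.03,"wx":0,"wy":0,"wz":0},{"x":0.122,"y":-0.042,"z":0.05,"wx":0,"wy":0,"wz":0},{"x":0.122,"y":-0.042,"z":0.07,"wx":0,"wy":0,"wz":0},{"x":0.122,"y":-0.042,"z":0.08,"wx":0,"wy":0,"wz":0}]'
python3 -m handwheel '[{"x":0,"y":0,"z":0.004,"wx":0,"wy":0,"wz":0},{"x":0,"y":0,"z":0.008,"wx":0,"wy":0,"wz":0},{"x":0,"y":0,"z":0.01,"wx":0,"wy":0,"wz":0},{"x":0,"y":0,"z":0.011,"wx":0,"wy":0,"wz":0},{"x":0,"y":0,"z":0.012,"wx":0,"wy":0,"wz":0},{"x":0,"y":0,"z":0.012,"wx":0,"wy":0,"wz":0},{"x":0,"y":0,"z":0.012,"wx":0,"wy":0,"wz":0}]'
```

```text
time: 5.47
position: [0.4468, 0.1482, 0.067]
tool_rot: [-2.291, -2.149, 0.009]
ft_force: [-1.2, -0.9, -3.8]
grip_width: 0.074
grip_force: 34.8
time: 6.05
position: [0.4495, 0.1499, 0.0591]
tool_rot: [2.291, 2.15, 0.002]
ft_force: [0.0, 0.9, -4.1]
grip_width: 0.077
grip_force: 34.8
```

```bash
for i in 1; do python3 -m handwheel '[{"x":0,"y":0,"z":0.001,"wx":0,"wy":0,"wz":0},{"x":0,"y":0,"z":0.001,"wx":0,"wy":0,"wz":0},{"x":0,"y":0,"z":0.001,"wx":0,"wy":0,"wz":0}]' | grep -E "pos|ft"; done
python3 -m handwheel '[{"x":0,"y":0,"z":0.001,"wx":0,"wy":0,"wz":0},{"x":0,"y":0,"z":0.001,"wx":0,"wy":0,"wz":0},{"x":0,"y":0,"z":0.001,"wx":0,"wy":0,"wz":0}]'| grep -E "pos|ft"
python3 -m handwheel '[{"x":0,"y":0,"z":0.001,"wx":0,"wy":0,"wz":0},{"x":0,"y":0,"z":0.001,"wx":0,"wy":0,"wz":0},{"x":0,"y":0,"z":0.001,"wx":0,"wy":0,"wz":0}]'| grep -E "pos|ft"
```

```text
position: [0.4499, 0.1501, 0.0588]
ft_force: [-2.1, -0.5, 5.4]
position: [0.4504, 0.1503, 0.0589]
ft_force: [-3.8, -1.9, 13.2]
position: [0.4508, 0.1505, 0.0589]
ft_force: [-6.8, -1.8, 20.0]
```

```bash
python3 -m handwheel '[{"x":0,"y":0,"z":-0.002,"wx":0,"wy":0,"wz":0},{"x":0,"y":0,"z":-0.002,"wx":0,"wy":0,"wz":0}]' | grep ft
python3 -m handwheel '[{"x":0,"y":0,"z":0,"wx":0,"wy":0,"wz":0},{"x":0,"y":0,"z":0,"wx":0,"wy":0,"wz":0},{"x":0,"y":0,"z":0,"wx":0,"wy":0,"wz":0},{"x":0,"y":0,"z":0,"wx":0,"wy":0,"wz":0}]' 0.045
python3 -m handwheel '[{"x":0,"y":0,"z":-0.02,"wx":0,"wy":0,"wz":0},{"x":0,"y":0,"z":-0.04,"wx":0,"wy":0,"wz":0},{"x":0,"y":0,"z":-0.07,"wx":0,"wy":0,"wz":0},{"x":0,"y":0,"z":-0.1,"wx":0,"wy":0,"wz":0},{"x":0,"y":0,"z":-0.13,"wx":0,"wy":0,"wz":0},{"x":0,"y":0,"z":-0.13,"wx":0,"wy":0,"wz":0}]'
python3 -c "
from h import *
delta([.501,.3563,.18],4)"
```

```text
ft_force: [-2.0, -1.1, 8.0]
time: 7.3
position: [0.449, 0.1497, 0.0573]
tool_rot: [2.291, 2.15, -0.0]
ft_force: [-0.7, 0.3, -0.6]
grip_width: 0.298
grip_force: 0.0
time: 7.8
position: [0.4525, 0.1511, 0.1933]
tool_rot: [2.289, 2.148, 0.016]
ft_force: [1.2, 0.6, 0.4]
grip_width: 0.516
grip_force: 0.0
d tool mm [207.8  35.2  14.8]
tooly yaw -3.7
wz needed (tool down) -7.661393243618761
```

```bash
python3 -c "
from h import *
t=load('top0');s=load('side0')
print(ray(t,188,186,.1),ray(t,188,186,.2),ray(s,382,258,.1),ray(s,382,258,.2))"
python3 -m handwheel '[{"x":0.04,"y":0.006,"z":0.005,"wx":0,"wy":0,"wz":-8},{"x":0.08,"y":0.013,"z":0.01,"wx":0,"wy":0,"wz":-8},{"x":0.12,"y":0.02,"z":0.01,"wx":0,"wy":0,"wz":-8},{"x":0.16,"y":0.027,"z":0.01,"wx":0,"wy":0,"wz":-8},{"x":0.19,"y":0.032,"z":0.015,"wx":0,"wy":0,"wz":-8},{"x":0.208,"y":0.035,"z":0.015,"wx":0,"wy":0,"wz":-8},{"x":0.208,"y":0.035,"z":0.015,"wx":0,"wy":0,"wz":-8},{"x":0.208,"y":0.035,"z":0.015,"wx":0,"wy":0,"wz":-8}]' 0.032
python3 -c "
from h import *
delta([.501,.3563,.026],4.7);print(ctrl.get_state()['joint_positions'])
t=shot('top','top3')['image'];s=shot('side','side3')['image']
a=cv2.resize(t[190:310,140:300,::-1],None,fx=2.5,fy=2.5);b=cv2.resize(s[120:240,270:430,::-1],None,fx=2.5,fy=2.5)
cv2.imwrite('pics/c5.png',np.hstack([a,b]))"
```

```text
[0.68652299 0.36914946 0.1       ] [0.67288955 0.34871387 0.2       ] [0.69215349 0.38089581 0.1       ] [0.74036604 0.36514683 0.2       ]
time: 8.47
position: [0.4967, 0.3556, 0.1711]
tool_rot: [2.133, 2.306, -0.004]
ft_force: [0.2, -0.6, -0.1]
grip_width: 0.366
grip_force: 0.0
d tool mm [  0.7   4.6 145.1]
tooly yaw 4.5
wz needed (tool down) -0.23846363295244544
[-0.91066323  0.27118837  0.29343122  1.63130343 -0.08076023  1.25325566
 -0.52408303]
```

View pics/c5.png

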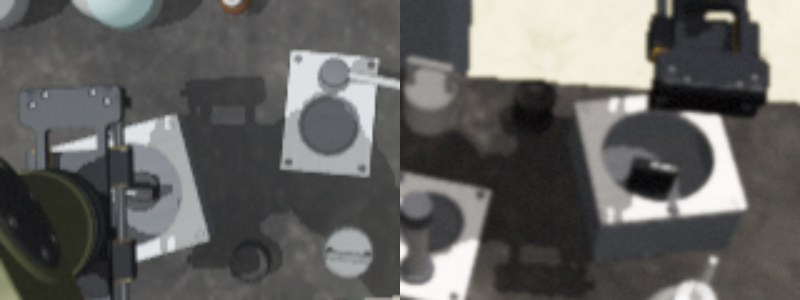

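The weight stands upright on the bench at crop (348,253), and the fingers are above the knob. Now I go down through the opening.

```bash
python3 -m handwheel '[{"x":0.001,"y":0.004,"z":0.03,"wx":0,"wy":0,"wz":0},{"x":0.001,"y":0.004,"z":0.06,"wx":0,"wy":0,"wz":0},{"x":0.001,"y":0.004,"z":0.09,"wx":0,"wy":0,"wz":0},{"x":0.001,"y":0.004,"z":0.1,"wx":0,"wy":0,"wz":0},{"x":0.001,"y":0.004,"z":0.115,"wx":0,"wy":0,"wz":0},{"x":0.001,"y":0.004,"z":0.13,"wx":0,"wy":0,"wz":0},{"x":0.001,"y":0.004,"z":0.14,"wx":0,"wy":0,"wz":0},{"x":0.001,"y":0.004,"z":0.145,"wx":0,"wy":0,"wz":0},{"x":0.001,"y":0.004,"z":0.145,"wx":0,"wy":0,"wz":0}]'
python3 -m handwheel '[{"x":0,"y":0,"z":0,"wx":0,"wy":0,"wz":0},{"x":0,"y":0,"z":0,"wx":0,"wy":0,"wz":0},{"x":0,"y":0,"z":0,"wx":0,"wy":0,"wz":0},{"x":0,"y":0,"z":0,"wx":0,"wy":0,"wz":0},{"x":0,"y":0,"z":0,"wx":0,"wy":0,"wz":0},{"x":0,"y":0,"z":0,"wx":0,"wy":0,"wz":0}]' 0 12
python3 -c "
from h import *
print(ctrl.get_state()['torque']);delta([.501,.3563,.026],-73)"
```

```text
time: 9.32
position: [0.5009, 0.3555, 0.0272]
tool_rot: [-2.136, -2.303, 0.002]
ft_force: [-0.2, -0.9, 0.0]
grip_width: 0.367
grip_force: 0.0
time: 9.82
position: [0.5012, 0.3567, 0.0284]
tool_rot: [-2.135, -2.304, -0.001]
ft_force: [-1.4, -1.6, 5.6]
grip_width: 0.136
grip_force: 12.0
[-0.2721123   0.55353733 -0.05653284]
d tool mm [-0.4 -0.2  2.4]
tooly yaw 4.4
wz needed (tool down) 77.35424783150428
```

```bash
python3 -m handwheel '[{"x":0,"y":0,"z":0,"wx":0,"wy":0,"wz":5},{"x":0,"y":0,"z":0,"wx":0,"wy":0,"wz":10},{"x":0,"y":0,"z":0,"wx":0,"wy":0,"wz":15},{"x":0,"y":0,"z":0,"wx":0,"wy":0,"wz":20},{"x":0,"y":0,"z":0,"wx":0,"wy":0,"wz":25},{"x":0,"y":0,"z":0,"wx":0,"wy":0,"wz":30},{"x":0,"y":0,"z":0,"wx":0,"wy":0,"wz":35},{"x":0,"y":0,"z":0,"wx":0,"wy":0,"wz":40},{"x":0,"y":0,"z":0,"wx":0,"wy":0,"wz":40}]'
python3 -m handwheel '[{"x":0,"y":0,"z":0,"wx":0,"wy":0,"wz":5},{"x":0,"y":0,"z":0,"wx":0,"wy":0,"wz":10},{"x":0,"y":0,"z":0,"wx":0,"wy":0,"wz":15},{"x":0,"y":0,"z":0,"wx":0,"wy":0,"wz":20},{"x":0,"y":0,"z":0,"wx":0,"wy":0,"wz":25},{"x":0,"y":0,"z":0,"wx":0,"wy":0,"wz":30},{"x":0,"y":0,"z":0,"wx":0,"wy":0,"wz":35},{"x":0,"y":0,"z":0,"wx":0,"wy":0,"wz":37.5},{"x":0,"y":0,"z":0,"wx":0,"wy":0,"wz":37.5},{"x":0,"y":0,"z":0,"wx":0,"wy":0,"wz":37.5}]'
python3 -c "
from h import *
print(ctrl.get_state()['torque']);delta([.501,.3563,.026],-73)"
```

```text
time: 10.57
position: [0.5014, 0.3566, 0.0284]
tool_rot: [-2.797, -1.43, -0.001]
ft_force: [-1.4, -1.2, 5.7]
grip_width: 0.138
grip_force: 12.0
time: 11.4
position: [0.5016, 0.3564, 0.0285]
tool_rot: [-3.108, -0.46, -0.001]
ft_force: [-1.6, -2.4, 5.3]
grip_width: 0.136
grip_force: 12.0
[-0.43959889  0.4783096  -0.04672542]
d tool mm [-0.6 -0.1  2.5]
tooly yaw -73.2
wz needed (tool down) -0.1574359359959061
```

```bash
python3 -m handwheel '[{"x":0,"y":0,"z":0,"wx":0,"wy":0,"wz":0},{"x":0,"y":0,"z":0,"wx":0,"wy":0,"wz":0},{"x":0,"y":0,"z":0,"wx":0,"wy":0,"wz":0},{"x":0,"y":0,"z":0,"wx":0,"wy":0,"wz":0}]' 0.032
python3 -m handwheel '[{"x":0,"y":0,"z":-0.03,"wx":0,"wy":0,"wz":0},{"x":0,"y":0,"z":-0.06,"wx":0,"wy":0,"wz":0},{"x":0,"y":0,"z":-0.09,"wx":0,"wy":0,"wz":0},{"x":0,"y":0,"z":-0.12,"wx":0,"wy":0,"wz":0},{"x":0,"y":0,"z":-0.15,"wx":0,"wy":0,"wz":0},{"x":0,"y":0,"z":-0.155,"wx":0,"wy":0,"wz":0},{"x":0,"y":0,"z":-0.155,"wx":0,"wy":0,"wz":0}]'
python3 -c "
from h import *
delta([.6099,.1222,.18],-10)"
```

```text
time: 11.73
position: [0.501, 0.3564, 0.0273]
tool_rot: [3.108, 0.461, -0.0]
ft_force: [-0.3, -0.3, 0.2]
grip_width: 0.327
grip_force: 0.0
time: 12.32
position: [0.5026, 0.3573, 0.1853]
tool_rot: [-3.105, -0.46, -0.007]
ft_force: [0.7, 0.6, 0.7]
grip_width: 0.367
grip_force: 0.0
d tool mm [ 34.5 256.1   4.8]
tooly yaw -73.1
wz needed (tool down) -63.146312306525715
```

```bash
python3 -m handwheel '[{"x":0.006,"y":0.04,"z":0,"wx":0,"wy":0,"wz":-7},{"x":0.012,"y":0.08,"z":0,"wx":0,"wy":0,"wz":-14},{"x":0.018,"y":0.12,"z":0,"wx":0,"wy":0,"wz":-21},{"x":0.023,"y":0.16,"z":0,"wx":0,"wy":0,"wz":-28},{"x":0.028,"y":0.2,"z":0,"wx":0,"wy":0,"wz":-35},{"x":0.032,"y":0.23,"z":0,"wx":0,"wy":0,"wz":-42},{"x":0.0345,"y":0.256,"z":0,"wx":0,"wy":0,"wz":-49},{"x":0.0345,"y":0.256,"z":0,"wx":0,"wy":0,"wz":-56},{"x":0.0345,"y":0.256,"z":0,"wx":0,"wy":0,"wz":-63},{"x":0.0345,"y":0.256,"z":0,"wx":0,"wy":0,"wz":-63}]' 0.04
python3 -m handwheel '[{"x":0,"y":0,"z":0,"wx":0,"wy":0,"wz":0},{"x":0,"y":0,"z":0,"wx":0,"wy":0,"wz":0}]'
python3 -c "
from h import *
delta([.6099,.1222,.097],-10);print(ctrl.get_state()['joint_positions'])
t=shot('top','top4')['image'];s=shot('side','side4')['image']
a=cv2.resize(t[190:310,140:300,::-1],None,fx=2.5,fy=2.5);b=cv2.resize(s[110:230,240:400,::-1],None,fx=2.5,fy=2.5)
c=cv2.resize(s[170:240,210:320,::-1],None,fx=4,fy=4)
w=np.zeros((590,800,3),np.uint8);w[:300]=np.hstack([a,b]);w[305:585,:440]=c
cv2.imwrite('pics/c6.png',w)"
```

```text
time: 13.15
position: [0.6074, 0.1204, 0.1803]
tool_rot: [-2.406, -2.017, 0.005]
ft_force: [-1.1, 1.0, -0.1]
grip_width: 0.46
grip_force: 0.0
time: 13.32
position: [0.6077, 0.1218, 0.1814]
tool_rot: [-2.411, -2.013, 0.002]
ft_force: [-0.3, 0.2, -0.4]
grip_width: 0.459
grip_force: 0.0
d tool mm [ 0.9  2.2 84.4]
tooly yaw -10.3
wz needed (tool down) -0.27424475362084877
[-0.68640201  0.3043602   0.54594866  1.60349246 -0.16290529  1.28120528
 -0.29325351]
```

View pics/c6.png

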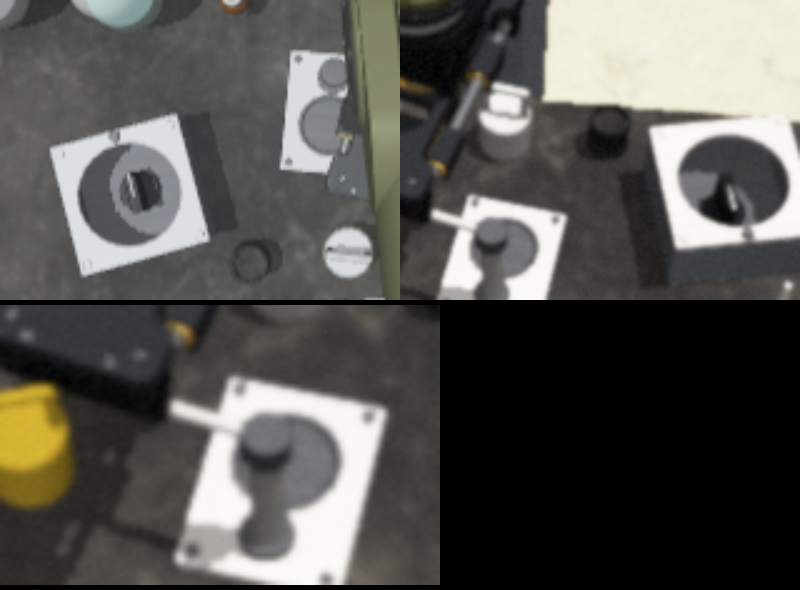

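The knob's pointer now faces the mark: top crop, line at (130,180), mark at (115,135). The fingers are over the hook arm.

```bash
python3 -m handwheel '[{"x":0.001,"y":0.002,"z":0.025,"wx":0,"wy":0,"wz":0},{"x":0.001,"y":0.002,"z":0.045,"wx":0,"wy":0,"wz":0},{"x":0.001,"y":0.002,"z":0.06,"wx":0,"wy":0,"wz":0},{"x":0.001,"y":0.002,"z":0.075,"wx":0,"wy":0,"wz":0},{"x":0.001,"y":0.002,"z":0.084,"wx":0,"wy":0,"wz":0},{"x":0.001,"y":0.002,"z":0.084,"wx":0,"wy":0,"wz":0}]'
python3 -m handwheel '[{"x":0,"y":0,"z":0,"wx":0,"wy":0,"wz":0},{"x":0,"y":0,"z":0,"wx":0,"wy":0,"wz":0},{"x":0,"y":0,"z":0,"wx":0,"wy":0,"wz":0},{"x":0,"y":0,"z":0,"wx":0,"wy":0,"wz":0},{"x":0,"y":0,"z":0,"wx":0,"wy":0,"wz":0},{"x":0,"y":0,"z":0,"wx":0,"wy":0,"wz":0}]' 0 10
python3 - <<'E'
from h import *
s=ctrl.get_state();print(s["torque"])
M=R.from_rotvec(s["tool_rot"]).as_matrix();p=np.array(s["position"]);c=np.array([.6182,.1695,p[2]])
print("r",np.linalg.norm(p-c),"dir",np.degrees(np.arctan2(*(p-c)[[1,0]])))
delta(p,-93.2)
for a in np.arange(7,84,7): print(a,(M.T@(c+R.from_euler("z",-a,degrees=True).apply(p-c)-p)*1000).round(1))
E
```

```text
time: 13.92
position: [0.6089, 0.1222, 0.0963]
tool_rot: [-2.408, -2.015, 0.006]
ft_force: [-0.2, 0.0, -0.5]
grip_width: 0.46
grip_force: 0.0
time: 14.42
position: [0.6108, 0.1221, 0.099]
tool_rot: [2.409, 2.016, 0.001]
ft_force: [0.2, 0.0, 1.5]
grip_width: 0.091
grip_force: 1.1
[-0.11249747 -0.09032441  0.00844802]
r 0.04799698884208507 dir -98.87935444744276
d tool mm [0. 0. 0.]
tooly yaw -10.2
wz needed (tool down) 83.0484579335509
7 [ 0.2 -5.9 -0. ]
14 [  1.2 -11.6  -0. ]
21 [  2.8 -17.3  -0. ]
28 [  5.1 -22.7  -0. ]
35 [  8.1 -27.7  -0. ]
42 [ 11.6 -32.4  -0. ]
49 [ 15.7 -36.6  -0. ]
56 [ 20.3 -40.3  -0. ]
63 [ 25.3 -43.3  -0. ]
70 [ 30.6 -45.8  -0. ]
77 [ 36.2 -47.6  -0. ]
```

```bash
python3 -m handwheel '[{"x":0.0002,"y":-0.0059,"z":0,"wx":0,"wy":0,"wz":7},{"x":0.0012,"y":-0.0116,"z":0,"wx":0,"wy":0,"wz":14},{"x":0.0028,"y":-0.0173,"z":0,"wx":0,"wy":0,"wz":21},{"x":0.0051,"y":-0.0227,"z":0,"wx":0,"wy":0,"wz":28},{"x":0.0081,"y":-0.0277,"z":0,"wx":0,"wy":0,"wz":35},{"x":0.0116,"y":-0.0324,"z":0,"wx":0,"wy":0,"wz":42},{"x":0.0157,"y":-0.0366,"z":0,"wx":0,"wy":0,"wz":49},{"x":0.0203,"y":-0.0403,"z":0,"wx":0,"wy":0,"wz":56},{"x":0.0253,"y":-0.0433,"z":0,"wx":0,"wy":0,"wz":63},{"x":0.0253,"y":-0.0433,"z":0,"wx":0,"wy":0,"wz":63}]'
python3 - <<'E'
from h import *
s=ctrl.get_state();print(s["torque"])
M=R.from_rotvec(s["tool_rot"]).as_matrix();p=np.array(s["position"]);c=np.array([.6182,.1695,p[2]])
print("r",np.linalg.norm(p-c),"dir",np.degrees(np.arctan2(*(p-c)[[1,0]])))
delta(p,-93.2)
for a in (7,14,20): 
    th=np.radians(180-3.2+20-a);print(a,(M.T@(c+.048*np.array([np.cos(th),np.sin(th),0])-p)*1000).round(1))
E
```

```text
time: 15.25
position: [0.5732, 0.1553, 0.0991]
tool_rot: [3.108, 0.457, 0.004]
ft_force: [2.4, 0.6, -0.4]
grip_width: 0.087
grip_force: 10.0
[ 0.14288726 -0.2356192  -0.04906158]
r 0.047183103704472464 dir -162.53606624166284
d tool mm [0. 0. 0.]
tooly yaw -73.3
wz needed (tool down) 19.941893709050476
7 [-0.5 -6.4 -0. ]
14 [  0.6 -12.2  -0. ]
20 [  2.1 -17.   -0. ]
```

```bash
python3 -m handwheel '[{"x":0,"y":-0.006,"z":0,"wx":0,"wy":0,"wz":7},{"x":0.0006,"y":-0.0122,"z":0,"wx":0,"wy":0,"wz":14},{"x":0.002,"y":-0.017,"z":0,"wx":0,"wy":0,"wz":20},{"x":0.002,"y":-0.017,"z":0,"wx":0,"wy":0,"wz":20},{"x":0.002,"y":-0.017,"z":0,"wx":0,"wy":0,"wz":20},{"x":0.002,"y":-0.017,"z":0,"wx":0,"wy":0,"wz":20}]'
python3 -m handwheel '[{"x":0,"y":0,"z":0,"wx":0,"wy":0,"wz":0},{"x":0,"y":0,"z":0,"wx":0,"wy":0,"wz":0},{"x":0,"y":0,"z":0,"wx":0,"wy":0,"wz":0},{"x":0,"y":0,"z":0,"wx":0,"wy":0,"wz":0}]' 0.04
python3 -m handwheel '[{"x":0,"y":0,"z":-0.03,"wx":0,"wy":0,"wz":0},{"x":0,"y":0,"z":-0.06,"wx":0,"wy":0,"wz":0},{"x":0,"y":0,"z":-0.09,"wx":0,"wy":0,"wz":0},{"x":0,"y":0,"z":-0.12,"wx":0,"wy":0,"wz":0},{"x":0,"y":0,"z":-0.12,"wx":0,"wy":0,"wz":0},{"x":0,"y":0,"z":-0.12,"wx":0,"wy":0,"wz":0}]'
python3 -m handwheel '[{"x":0,"y":-0.04,"z":0,"wx":0,"wy":0,"wz":0},{"x":0,"y":-0.08,"z":0,"wx":0,"wy":0,"wz":0},{"x":0,"y":-0.12,"z":0,"wx":0,"wy":0,"wz":0},{"x":0,"y":-0.16,"z":0,"wx":0,"wy":0,"wz":0},{"x":0,"y":-0.16,"z":0,"wx":0,"wy":0,"wz":0}]'
python3 -c "
from h import *
t=shot('top','top5')['image'];s=shot('side','side5')['image']
print(t.mean(), ctrl.get_state()['position'])
a=cv2.resize(t[200:310,225:325,::-1],None,fx=4,fy=4,interpolation=cv2.INTER_CUBIC);b=cv2.resize(s[120:240,225:325,::-1],None,fx=4,fy=4,interpolation=cv2.INTER_CUBIC)
w=np.zeros((480,800,3),np.uint8);w[:440,:400]=a;w[:,400:]=b
cv2.imwrite('pics/c7.png',w)"
```

```text
time: 15.75
position: [0.5713, 0.1714, 0.0992]
tool_rot: [-3.14, 0.081, -0.007]
ft_force: [6.2, 0.1, -2.6]
grip_width: 0.088
grip_force: 10.0
time: 16.08
position: [0.5688, 0.1713, 0.0984]
tool_rot: [-3.14, 0.085, 0.002]
ft_force: [-0.1, 0.0, -0.2]
grip_width: 0.306
grip_force: 0.0
time: 16.58
position: [0.5702, 0.1716, 0.2204]
tool_rot: [-3.138, 0.085, -0.004]
ft_force: [0.2, 0.5, -0.1]
grip_width: 0.462
grip_force: 0.0
time: 17.0
position: [0.5739, 0.3428, 0.2148]
tool_rot: [-3.138, 0.064, 0.008]
ft_force: [-1.0, 2.1, -1.0]
grip_width: 0.46
grip_force: 0.0
132.27087159863945 [0.57620942 0.33337585 0.215663  ]
```

View pics/c7.png

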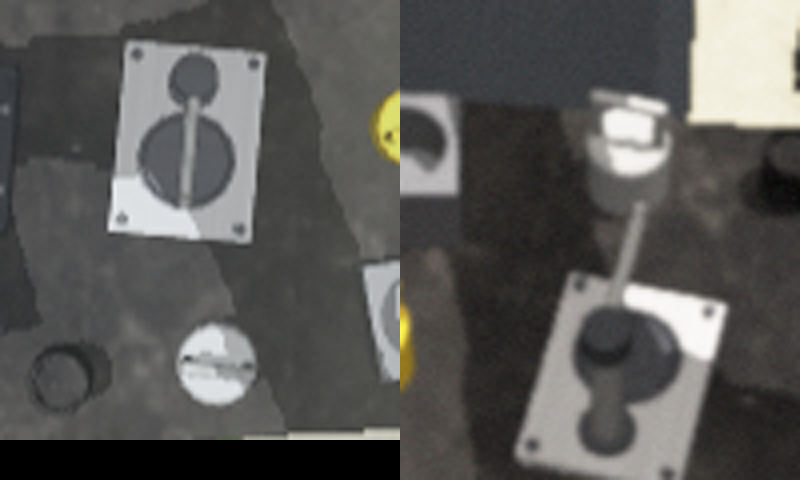

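The hook now points over the dish: top crop, arm from (194,98) to (188,208), parallel to the base edge. The weight stands at crop (217,363). I measure its position and the bail's yaw.

Run:
```python
from h import *
t=load("top5");s=load("side5")
T=lambda x,y,z: ray(t,(x+.5)/4-.5+225,(y+.5)/4-.5+200,z)
S=lambda x,y,z: ray(s,(x-400+.5)/4-.5+225,(y+.5)/4-.5+120,z)
yw=lambda a,b: np.degrees(np.arctan2(*(b-a)[[1,0]])).round(1)
print("arm T",T(194,98,.119),T(188,208,.119),yw(T(194,98,.119),T(188,208,.119)))
print("arm S",S(608,330,.119),S(640,205,.122),yw(S(608,325,.121),S(640,205,.122)))
print("edge",yw(T(125,40,.01),T(108,230,.01)),yw(T(267,52,.01),T(250,241,.01)))
print("body top T",T(217,363,.045)); 
a,b=S(592,94,.081),S(667,106,.081);print("bar S",a,b,(a+b)/2,yw(a,b))
print("body S",S(628,140,.045))
g=cv2.cvtColor(t["image"],cv2.COLOR_RGB2GRAY)[275:305,260:300]
c=cv2.HoughCircles(cv2.resize(g,None,fx=8,fy=8,interpolation=cv2.INTER_CUBIC),cv2.HOUGH_GRADIENT,1,200,param1=100,param2=15,minRadius=65,maxRadius=100)
x,y,r=c[0,0];print("hough",ray(t,(x+.5)/8-.5+260,(y+.5)/8-.5+275,.045),r/8)
cv2.imwrite("pics/c8.png",cv2.resize(np.hstack([t["image"][272:306,255:303,::-1],s["image"][136:170,260:308,::-1]]),None,fx=8,fy=8,interpolation=cv2.INTER_CUBIC))
```

```text
arm T [0.60399668 0.17139659 0.119     ] [0.54250228 0.172894   0.119     ] 178.6
arm S [0.61973751 0.16826683 0.119     ] [0.54659151 0.17106046 0.122     ] 177.5
edge 176.8 176.4
body top T [0.44898822 0.15202    0.045     ]
bar S [0.4505216  0.12777236 0.081     ] [0.4512003  0.16967405 0.081     ] [0.45086095 0.14872321 0.081     ] 89.1
body S [0.45131498 0.14822707 0.045     ]
hough [0.44866078 0.15321072 0.045     ] 9.7
```

View pics/c8.png

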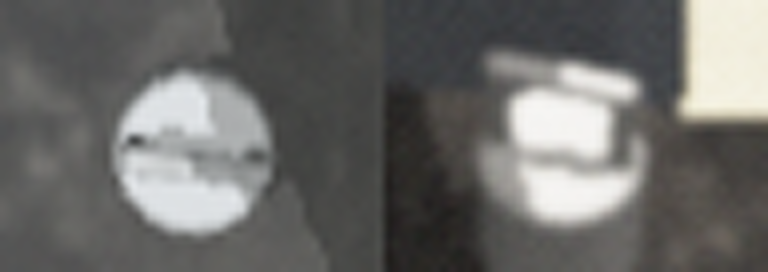

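```bash
python3 -m handwheel '[{"x":0,"y":0,"z":0,"wx":0,"wy":0,"wz":0}]' 0.08
python3 -c "
from h import *
delta([.450,.1505,.17],87)"
```

```text
time: 17.18
position: [0.5777, 0.3297, 0.2169]
tool_rot: [3.138, -0.087, -0.003]
ft_force: [0.0, -0.3, 1.0]
grip_width: 0.488
grip_force: 0.0
d tool mm [-117.5  185.9   47.7]
tooly yaw -93.2
wz needed (tool down) -0.18014676117593353
```

```bash
python3 -m handwheel '[{"x":-0.024,"y":0.034,"z":0,"wx":0,"wy":0,"wz":0},{"x":-0.048,"y":0.067,"z":0,"wx":0,"wy":0,"wz":0},{"x":-0.072,"y":0.1,"z":0,"wx":0,"wy":0,"wz":0},{"x":-0.096,"y":0.135,"z":0,"wx":0,"wy":0,"wz":0},{"x":-0.1175,"y":0.17,"z":0,"wx":0,"wy":0,"wz":0},{"x":-0.1175,"y":0.186,"z":0.02,"wx":0,"wy":0,"wz":0},{"x":-0.1175,"y":0.186,"z":0.048,"wx":0,"wy":0,"wz":0},{"x":-0.1175,"y":0.186,"z":0.048,"wx":0,"wy":0,"wz":0},{"x":-0.1175,"y":0.186,"z":0.048,"wx":0,"wy":0,"wz":0},{"x":-0.1175,"y":0.186,"z":0.048,"wx":0,"wy":0,"wz":0}]'
python3 -c "
from h import *
delta([.450,.1505,.018],87)"
```

```text
time: 18.02
position: [0.451, 0.1516, 0.1712]
tool_rot: [-3.14, 0.088, -0.001]
ft_force: [-0.3, 0.2, 1.2]
grip_width: 0.919
grip_force: 0.0
d tool mm [ -1.    1.2 153.2]
tooly yaw -93.2
wz needed (tool down) -0.19317478955827028
```

```bash
python3 -m handwheel '[{"x":-0.001,"y":0.001,"z":0.03,"wx":0,"wy":0,"wz":0},{"x":-0.001,"y":0.001,"z":0.06,"wx":0,"wy":0,"wz":0},{"x":-0.001,"y":0.001,"z":0.085,"wx":0,"wy":0,"wz":0},{"x":-0.001,"y":0.001,"z":0.105,"wx":0,"wy":0,"wz":0},{"x":-0.001,"y":0.001,"z":0.125,"wx":0,"wy":0,"wz":0},{"x":-0.001,"y":0.001,"z":0.14,"wx":0,"wy":0,"wz":0},{"x":-0.001,"y":0.001,"z":0.15,"wx":0,"wy":0,"wz":0},{"x":-0.001,"y":0.001,"z":0.153,"wx":0,"wy":0,"wz":0},{"x":-0.001,"y":0.001,"z":0.153,"wx":0,"wy":0,"wz":0}]'
python3 -m handwheel '[{"x":0,"y":0,"z":0,"wx":0,"wy":0,"wz":0},{"x":0,"y":0,"z":0,"wx":0,"wy":0,"wz":0},{"x":0,"y":0,"z":0,"wx":0,"wy":0,"wz":0},{"x":0,"y":0,"z":0,"wx":0,"wy":0,"wz":0},{"x":0,"y":0,"z":0,"wx":0,"wy":0,"wz":0},{"x":0,"y":0,"z":0,"wx":0,"wy":0,"wz":0},{"x":0,"y":0,"z":0,"wx":0,"wy":0,"wz":0}]' 0.02 25
```

```text
time: 18.77
position: [0.45, 0.151, 0.0175]
tool_rot: [3.139, -0.086, -0.0]
ft_force: [-0.3, 0.3, -0.2]
grip_width: 0.919
grip_force: 0.0
time: 19.35
position: [0.4497, 0.1504, 0.0179]
tool_rot: [3.14, -0.086, 0.0]
ft_force: [-1.1, -2.8, 5.3]
grip_width: 0.544
grip_force: 25.0
```

```bash
python3 -m handwheel '[{"x":0,"y":0,"z":-0.01,"wx":0,"wy":0,"wz":0},{"x":0,"y":0,"z":-0.025,"wx":0,"wy":0,"wz":0},{"x":0,"y":0,"z":-0.04,"wx":0,"wy":0,"wz":0},{"x":0,"y":0,"z":-0.055,"wx":0,"wy":0,"wz":0},{"x":0,"y":0,"z":-0.059,"wx":0,"wy":0,"wz":0},{"x":0,"y":0,"z":-0.059,"wx":0,"wy":0,"wz":0},{"x":0,"y":0,"z":-0.059,"wx":0,"wy":0,"wz":0},{"x":0,"y":0,"z":-0.059,"wx":0,"wy":0,"wz":0}]'
python3 -c "
from h import *
delta([.49,.172,.0765],88);delta([.576,.1712,.0765],88)
t=shot('top','top6')['image'];s=shot('side','side6')['image']
cv2.imwrite('pics/c9.png',cv2.resize(np.hstack([s[100:220,225:345,::-1],t[200:320,220:340,::-1]]),None,fx=3.3,fy=3.3,interpolation=cv2.INTER_CUBIC))"
```

```text
time: 20.02
position: [0.4486, 0.1507, 0.0756]
tool_rot: [3.14, -0.086, -0.002]
ft_force: [-0.8, 0.5, -4.9]
grip_width: 0.545
grip_force: 25.0
d tool mm [ 40.2 -23.5  -0.9]
tooly yaw -93.1
wz needed (tool down) -1.1381456881159124
d tool mm [126.1 -27.4  -1.1]
tooly yaw -93.1
wz needed (tool down) -1.1381456881159124
```

```bash
python3 -m handwheel '[{"x":0.01,"y":-0.006,"z":0,"wx":0,"wy":0,"wz":-1},{"x":0.02,"y":-0.012,"z":0,"wx":0,"wy":0,"wz":-1},{"x":0.03,"y":-0.018,"z":-0.001,"wx":0,"wy":0,"wz":-1},{"x":0.04,"y":-0.0235,"z":-0.001,"wx":0,"wy":0,"wz":-1},{"x":0.04,"y":-0.0235,"z":-0.001,"wx":0,"wy":0,"wz":-1},{"x":0.04,"y":-0.0235,"z":-0.001,"wx":0,"wy":0,"wz":-1}]'
python3 -c "
from h import *
delta([.55,.1719,.0765],88);delta([.576,.1712,.0765],88)"
```

```text
time: 20.62
position: [0.4905, 0.1717, 0.0768]
tool_rot: [3.139, -0.059, -0.002]
ft_force: [0.2, -0.3, -4.8]
grip_width: 0.547
grip_force: 25.0
d tool mm [59.5 -2.4  0.2]
tooly yaw -92.2
wz needed (tool down) -0.152679085053137
d tool mm [85.5 -2.7  0.2]
tooly yaw -92.2
wz needed (tool down) -0.152679085053137
```

```bash
python3 -m handwheel '[{"x":0.008,"y":0,"z":0,"wx":0,"wy":0,"wz":0},{"x":0.018,"y":-0.001,"z":0,"wx":0,"wy":0,"wz":0},{"x":0.03,"y":-0.001,"z":0,"wx":0,"wy":0,"wz":0},{"x":0.042,"y":-0.002,"z":0,"wx":0,"wy":0,"wz":0},{"x":0.052,"y":-0.002,"z":0,"wx":0,"wy":0,"wz":0},{"x":0.06,"y":-0.0025,"z":0,"wx":0,"wy":0,"wz":0},{"x":0.06,"y":-0.0025,"z":0,"wx":0,"wy":0,"wz":0}]'
python3 -m handwheel '[{"x":0.008,"y":0,"z":0,"wx":0,"wy":0,"wz":0},{"x":0.016,"y":0,"z":0,"wx":0,"wy":0,"wz":0},{"x":0.022,"y":0,"z":0,"wx":0,"wy":0,"wz":0},{"x":0.026,"y":0,"z":0,"wx":0,"wy":0,"wz":0},{"x":0.026,"y":0,"z":0,"wx":0,"wy":0,"wz":0},{"x":0.026,"y":0,"z":0,"wx":0,"wy":0,"wz":0}]'
```

```text
time: 21.2
position: [0.5524, 0.1719, 0.0777]
tool_rot: [3.14, -0.06, 0.002]
ft_force: [-0.4, -0.1, -3.2]
grip_width: 0.542
grip_force: 25.0
time: 21.7
position: [0.5768, 0.1713, 0.0775]
tool_rot: [3.141, -0.059, -0.001]
ft_force: [-0.0, -0.6, -4.0]
grip_width: 0.55
grip_force: 25.0
```

```bash
python3 -m handwheel '[{"x":0,"y":0,"z":0.003,"wx":0,"wy":0,"wz":0},{"x":0,"y":0,"z":0.006,"wx":0,"wy":0,"wz":0},{"x":0,"y":0,"z":0.009,"wx":0,"wy":0,"wz":0},{"x":0,"y":0,"z":0.011,"wx":0,"wy":0,"wz":0},{"x":0,"y":0,"z":0.011,"wx":0,"wy":0,"wz":0},{"x":0,"y":0,"z":0.011,"wx":0,"wy":0,"wz":0}]' | grep -E "pos|ft"
python3 -m handwheel '[{"x":0,"y":0,"z":0.001,"wx":0,"wy":0,"wz":0},{"x":0,"y":0,"z":0.001,"wx":0,"wy":0,"wz":0},{"x":0,"y":0,"z":0.001,"wx":0,"wy":0,"wz":0}]' | grep -E "pos|ft"
python3 -m handwheel '[{"x":0,"y":0,"z":0.001,"wx":0,"wy":0,"wz":0},{"x":0,"y":0,"z":0.001,"wx":0,"wy":0,"wz":0},{"x":0,"y":0,"z":0.001,"wx":0,"wy":0,"wz":0}]' | grep -E "pos|ft"
```

```text
position: [0.5766, 0.1715, 0.0664]
ft_force: [0.4, 0.5, -3.6]
position: [0.5769, 0.1715, 0.0656]
ft_force: [0.4, 0.4, -3.1]
position: [0.5768, 0.1715, 0.0645]
ft_force: [-0.6, 0.2, -4.0]
```

```bash
python3 -m handwheel '[{"x":0,"y":0,"z":0.001,"wx":0,"wy":0,"wz":0},{"x":0,"y":0,"z":0.001,"wx":0,"wy":0,"wz":0},{"x":0,"y":0,"z":0.001,"wx":0,"wy":0,"wz":0}]' | grep -E "pos|ft"
python3 -m handwheel '[{"x":0,"y":0,"z":0.001,"wx":0,"wy":0,"wz":0},{"x":0,"y":0,"z":0.001,"wx":0,"wy":0,"wz":0},{"x":0,"y":0,"z":0.001,"wx":0,"wy":0,"wz":0}]' | grep -E "pos|ft"
```

```text
position: [0.577, 0.1715, 0.0637]
ft_force: [-0.2, -0.2, -4.0]
position: [0.5773, 0.1716, 0.0632]
ft_force: [-0.4, -0.2, 1.7]
```

Contact came at TCP z of about 0.0635, within 1 mm of where the bail should sit on the arm. I release and go straight up.

```bash
python3 -m handwheel '[{"x":0,"y":0,"z":0,"wx":0,"wy":0,"wz":0},{"x":0,"y":0,"z":0,"wx":0,"wy":0,"wz":0},{"x":0,"y":0,"z":0,"wx":0,"wy":0,"wz":0},{"x":0,"y":0,"z":0,"wx":0,"wy":0,"wz":0},{"x":0,"y":0,"z":0,"wx":0,"wy":0,"wz":0},{"x":0,"y":0,"z":0,"wx":0,"wy":0,"wz":0}]' 0.08
python3 -m handwheel '[{"x":0,"y":0,"z":-0.01,"wx":0,"wy":0,"wz":0},{"x":0,"y":0,"z":-0.03,"wx":0,"wy":0,"wz":0},{"x":0,"y":0,"z":-0.06,"wx":0,"wy":0,"wz":0},{"x":0,"y":0,"z":-0.09,"wx":0,"wy":0,"wz":0},{"x":0,"y":0,"z":-0.12,"wx":0,"wy":0,"wz":0},{"x":0,"y":0,"z":-0.15,"wx":0,"wy":0,"wz":0},{"x":0,"y":0,"z":-0.15,"wx":0,"wy":0,"wz":0}]'
python3 -m handwheel '[{"x":0,"y":-0.04,"z":0,"wx":0,"wy":0,"wz":0},{"x":0,"y":-0.08,"z":0,"wx":0,"wy":0,"wz":0},{"x":0,"y":-0.12,"z":0,"wx":0,"wy":0,"wz":0},{"x":0,"y":-0.16,"z":0,"wx":0,"wy":0,"wz":0},{"x":0,"y":-0.16,"z":0,"wx":0,"wy":0,"wz":0},{"x":0,"y":-0.16,"z":0,"wx":0,"wy":0,"wz":0},{"x":0,"y":-0.16,"z":0,"wx":0,"wy":0,"wz":0},{"x":0,"y":-0.16,"z":0,"wx":0,"wy":0,"wz":0}]'
python3 - <<'E'
from h import *
a=shot("top","top7");b=shot("side","side7")
# compare with pre-hang frames taken from the same arm pose: where is there change?
for n,im,old in(("top",a,load("top5")),("side",b,load("side5"))):
    d=cv2.absdiff(im["image"],old["image"]).max(2)
    m=cv2.morphologyEx((d>60).astype(np.uint8),cv2.MORPH_OPEN,np.ones((3,3)))
    k,l,st,c=cv2.connectedComponentsWithStats(m)
    for i in range(1,k):
        if st[i,4]>25: print(n,st[i],c[i].round(1))
    for q in([.576,.1712,.123],[.576,.1712,.091],[.45,.1505,.045],[.618,.1695,.121]): print("   exp",q,proj(im,q).round(1))
b2=ctrl.get_image("side")
print("motion",cv2.absdiff(b2["image"],b["image"])[150:240,230:330].max())
E
```

```text
time: 23.7
position: [0.5768, 0.1715, 0.0625]
tool_rot: [3.141, -0.059, 0.0]
ft_force: [0.4, -0.2, 0.3]
grip_width: 0.883
grip_force: 0.0
time: 24.28
position: [0.5804, 0.1717, 0.2198]
tool_rot: [-3.136, 0.06, -0.015]
ft_force: [1.2, -0.2, 0.7]
grip_width: 0.918
grip_force: 0.0
time: 24.95
position: [0.5835, 0.3292, 0.213]
tool_rot: [3.14, -0.063, 0.001]
ft_force: [0.5, 0.4, 0.7]
grip_width: 0.92
grip_force: 0.0
top [ 141  180   36   95 1198] [155.8 229.2]
top [ 78 191   8   6  42] [ 81.7 193.4]
top [  56  199   33   86 1508] [ 70. 241.]
top [ 86 201  15  49 216] [ 91.7 229.2]
top [264 229   7   6  35] [267.3 231.7]
top [275 230   6   6  31] [277.2 232.8]
top [197 237  19  21 138] [206.  246.7]
top [264 239   6   6  32] [266.6 241.2]
top [274 240   6   6  30] [276.1 242.1]
top [184 259   5  15  53] [185.9 265.7]
top [ 98 264   5   9  27] [100. 268.]
top [ 84 268   6  11  36] [ 86.3 273.1]
top [176 283  13  16 145] [181.8 290.8]
top [270 282  18  19 249] [278.1 290.7]
top [ 75 289   7   5  28] [ 77.7 291.1]
top [ 96 320  29 100 909] [109.7 366.2]
top [201 371  19  49 302] [210.  393.5
[... 358 characters left out ...]
  44 322] [442.5 136.9]
side [333 136  18  10 115] [342.9 140.5]
side [273 143  19  21 297] [281.9 153.4]
side [349 142  55  38 787] [380.6 155.3]
side [331 146  17  11 149] [338.3 151. ]
side [415 150  15  12 136] [421.2 155.6]
side [359 157   6  11  60] [361.3 161.6]
side [341 159   7  13  77] [343.6 164.6]
side [412 165   8   5  30] [415.7 167.2]
side [272 180   6   9  39] [274.8 183.7]
side [284 183   7   8  43] [286.3 186.1]
side [281 192  12   8  69] [287.2 194.7]
side [295 209   8   5  35] [298.4 211.2]
   exp [0.576, 0.1712, 0.123] [282.1 182.7]
   exp [0.576, 0.1712, 0.091] [282.  191.3]
   exp [0.45, 0.1505, 0.045] [282.7 154.3]
   exp [0.618, 0.1695, 0.121] [277.4 200.9]
motion 41
```

Four bright quadrants now show around (272,237), which is where the weight should hang, and it has gone from the bench. I wait for any swing to die out and check that it is still.

```bash
for i in 1 2; do python3 -m handwheel '[{"x":0,"y":0,"z":0,"wx":0,"wy":0,"wz":0},{"x":0,"y":0,"z":0,"wx":0,"wy":0,"wz":0},{"x":0,"y":0,"z":0,"wx":0,"wy":0,"wz":0},{"x":0,"y":0,"z":0,"wx":0,"wy":0,"wz":0},{"x":0,"y":0,"z":0,"wx":0,"wy":0,"wz":0},{"x":0,"y":0,"z":0,"wx":0,"wy":0,"wz":0},{"x":0,"y":0,"z":0,"wx":0,"wy":0,"wz":0},{"x":0,"y":0,"z":0,"wx":0,"wy":0,"wz":0},{"x":0,"y":0,"z":0,"wx":0,"wy":0,"wz":0},{"x":0,"y":0,"z":0,"wx":0,"wy":0,"wz":0}]' >/dev/null; done
python3 - <<'E'
from h import *
f=[ctrl.get_image("side")["image"].astype(int) for _ in range(6)]
for a,b in((0,3),(1,4),(2,5),(0,5)):
    d=abs(f[a]-f[b]); print("hang",d[160:215,255:310].max(),"static",d[150:205,180:235].max())
t=ctrl.get_image("top")
# arm direction from hook region vs before
o=load("top5");print(abs(t["image"].astype(int)-o["image"])[210:225,262:290].max(), ctrl.get_state()["ft_force"])
E
```

```text
hang 11 static 11
hang 11 static 10
hang 10 static 11
hang 11 static 11
4 [-0.25631559  0.62740482 -0.4965084 ]
```

At rest: changes between frames around the weight are no larger than camera noise. The post head looks the same as before.

```bash
python3 -c "
from bench import ctrl
print(ctrl.close_job())"
```

```text
the job is handed in; nothing more can be done
None
```

The job is handed in with no verdict returned: the wide weight hangs still on the hook near its seat, hook over the dish and knob on its mark by my measurements, robot clear, with the final hang checked only numerically since my ten picture views were used.

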